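# Show the bearing ball to the bench camera

### The job

Take the steel ball off its post and set it in the dish on the camera stage, leaving the dish between its stops. Then grip the dish by its black handle, lift it clear of the stops, and only then, in the air, turn it a quarter turn clockwise (seen from above) so that the handle points straight away from the camera, keeping the dish level and the ball in its middle all the way. Finish while still holding it there, level and still, centred over the stage plate with the ball at the height of the lens; leave the tape roll, carton and jar alone and do not push on the camera stage.

Things in the scene. Friction and masses are not known exactly. Their poses are not given: they have to be found in the camera images.
- stage: fixed camera stage. Origin: on the bench under the centre of its raised plate (125 x 116 mm, top at 30 mm); +x points to the camera, z up. Low stops (40 mm long, 6 thick, 7 high) stand on the plate, centred at y = +48, y = -48 and x = +48 mm. The grey camera (56 mm wide, top at 163 mm) sits on a pillar, x 135 to 191 mm, lens towards -x. The other three sides are free
- stage_seat (a point): centre of the top of the stage plate, 30 mm above the bench
- lens (a point): front centre of the camera lens, 120 mm in +x from the stage origin and 135 mm above the bench
- dish: loose round steel dish, 120 mm across, rim 20 mm high, about 0.25 kg, on a flat foot 84 mm across. Origin: centre of its underside; +x along its handle. Inside: a smooth cone rising 8 degrees outwards to 56 mm radius; a ball let go in it rolls to the middle and settles in a second or two, but runs out if the dish tilts 8 degrees or is jerked
- bowl (a point): lowest point of the inside of the dish, on its axis, 8 mm above its underside; the ball's centre settles 13 mm above it
- handle (a point): grip point of the dish's handle, 88 mm from the dish's axis, 34 mm above its underside. The handle is a black upright radial blade: 59 to 115 mm from the axis, 10 mm thick, 13 to 45 mm above the underside. At the start it points to the stage's -y, within 7 degrees. Pinch it across its thickness from above, firmly (about 80 N)
- ball: loose solid steel ball, 26 mm across, about 72 g; this origin turns as it rolls, so use ball_center
- ball_center (a point): centre of the ball. At the start it is 40 mm above the bench
- post: fixed post that the ball rests on at the start: base disc 56 mm across and 6 mm high, tube 21 mm across (thinner than the ball) with its mouth 30 mm above the bench. It stands to the left or the right of the stage. Origin: centre of its underside
- tape: bystander: cardboard-brown tape roll lying flat, 90 mm across, 25 mm high, on the side where the post is not. Origin: centre of its underside
- carton: bystander: closed brown carton, 100 x 140 x 60 mm. Origin: centre of its underside
- marker_jar: bystander: white jar, 52 mm across, 80 mm high. Origin: centre of its underside

How it is judged:
On the way, in this order (a step that is already met when the one before it is completed fails the run):
1. the ball lies let go in the middle of the dish, the dish still on the stage between its stops (horizontal distance between ball_center and bowl below 0.012 m and distance between ball_center and bowl below 0.02 m and contact force between the fingers and ball below 0.05 N and z of dish in the frame of stage_seat below 0.004 m and horizontal distance between dish and stage_seat below 0.008 m), for 0.3 s.
2. the dish is lifted clear of the stops with its handle still out to the side (z of dish in the frame of stage_seat above 0.012 m and y of handle in the frame of stage below -0.045 m and horizontal distance between ball_center and bowl below 0.02 m), for 0.1 s.
At the end, for the whole second after the job is handed in: the gripper holds the dish off the stage, within 18 mm of centred over the plate, handle pointing away from the camera within 8 degrees, dish level within 5 degrees and still, the ball free, within 10 mm of the middle of the dish and within 15 mm of the lens's height (contact force between the fingers and dish above 2 N and contact force between dish and stage below 0.05 N and contact force between each of the arm, the fingers and ball below 0.05 N and horizontal distance between dish and stage_seat below 0.018 m and x of handle in the frame of stage below -0.06 m and angle between the x axis of dish and the x axis of stage, either way round below 0.14 rad and z of ball_center in the frame of lens between -0.015 and 0.015 m and horizontal distance between ball_center and bowl below 0.01 m and distance between ball_center and bowl below 0.02 m and angle between dish's own z axis and vertical below 0.09 rad and linear speed of dish below 0.02 m/s and linear speed of ball below 0.04 m/s); the arm keeps its last pose, push and grip.
It fails at once if the ball is out of the middle (over 20 mm) while the dish is off the stage (z of dish in the frame of stage_seat above 0.012 m and distance between ball_center and bowl above 0.025 m).
It fails at once if the dish tips by more than 10 degrees (angle between dish's own z axis and vertical above 0.175 rad).
It fails at once if the arm or fingers push on the camera stage (contact force between any of the arm, the fingers and stage above 8 N).
It fails at once if a bystander is moved (distance of any of tape, carton, marker_jar from where it was at the start of the episode above 0.02 m).
It also fails if it takes over 69 s, if anything falls off the work surface, if the arm or the gripper's body presses on something with over 40 N, if the wrist force passes 120 N, or if a joint passes its speed limit or range.

### The arm

A 7-joint arm with a two-finger parallel gripper is mounted at the origin on the work surface. World frame = base frame: x ahead of the robot, y to its left, z up, the work surface at z = 0. Lengths are in m, angles in rad, forces in N, time in s.
With the tool pointing down it reaches from about 0.425 to 0.875 m from the base axis. Payload 9.9 kg.
Tool frame: the origin (TCP) lies at the very end of the fingers, on their centre line; the grasp point (between the pads) lies 19 mm behind it; z points along the fingers, y is the line along which they close (so a half turn about z gives the same grasp; the last joint's range is limited). The gripper opens to 85 mm and grips with 20 to 120 N. Pads are 22 mm wide; open, the fingers measure 114 mm over their backs; the gripper's body (76 mm by 85 mm) begins 54 mm behind the grasp point. The pads swing forward as they close: fully open they stand 13 mm farther back than shut.
Start: joints at [1.231, 0.576, 0.025, 1.437, -0.015, 1.129, -0.057], TCP at [0.171, -0.653, 0.231] pointing down, gripper open.
Joint ranges: [-2.76, 2.76], [-0.34, 2.15], [-1.52, 1.57], [0.19, 2.46], [-1.09, 4.23], [0.17, 1.99], [-2.82, 2.82]. Speed limits (rad/s): [2.22, 2.22, 3.01, 3.01, 3.14, 3.14, 3.14].

### API

Orientations are given as a unit quaternion [x, y, z, w].
In Python, from rig import env gives the robot as it stands.
- The arm moves only by the tool servo_tool, never from a script. Its argument "increments" is a list of rows, each an object with "linear": the shift along the tool's x, y, z in units of 0.04 m (1.0 is 0.04 m), a list of three; "turn": the turn, a rotation vector about the tool's x, y, z in units of 6 degrees (1.0 is 6 degrees), a list of three. A call has 1 to 8 rows; each row shifts and turns the commanded pose from where the row before left it, along the tool's axes as they then stand; what a row does not reach is not made up. A row lasts 1/8 s, in which the tool goes at most 62.5 mm and 10.7 degrees, less where a joint would pass 70% of its speed; a pose out of reach is approached as far as the arm can. A call with a number of a shift or a turn outside -1 to 1 is refused whole. A call with a gripper value outside its range is refused whole. "grip" is the opening, from 0 (shut) to 1 (fully open), set as the call begins (left out, the last holds). The fingers move at their own pace and stop on an object; the grip force is fixed at half the most. Time passes only in rows, so rows that do not move let the fingers close. It gives the time, the measured TCP pose, the force, the opening and the grip force at its end, in the units of the state.
- env.get_obs(): the state, without advancing time (a new reading comes with each control period).
- env.read_camera(name): name is "scene" or "top" or "wrist"; returns a dict with "img" (384x512x3 uint8, red, green, blue), "depth" (384x512 float32, m along the optical axis (not along the pixel's ray), 0 where there is no reading), "intrinsics" (3x3 intrinsics, pixels), "eye" and "rotation" of the camera in the world; the wrist camera has in their place "mount" (4x4, takes a point from camera to tool coordinates, whose origin is the TCP and whose axes are the flange's). Camera axes: x right, y down, z forward; pixel columns grow to the right and rows downward; lengths in m; the calibration is good to about 2 mm. A picture is of the moment at which its call begins: read the wrist's pose just before it.
- env.sign_off(): hands the job in; it is judged then, once.
Trained networks look in a picture, given as the dict that the camera call returned (one of the last four; its "shot" number tells which), for a name from the list of things; names that differ only in an ending like _2 or _b are one class to them, and where a whole thing is asked for, a point or a joint stands for the part that bears it (a point fixed in the world has none). Each returns a list of dicts, best first, with "p" (0 to 1); they miss things now and then, are a little off and sometimes report something else, mostly with a low value. They report only what shows in the picture. A call takes as long as a camera call.
- env.spot_in(query, picture): "centre" ([row, column] in pixels, amid what is visible of it).
The state is a dict: "time_s": time; "qpos": joint angles; "joint_vel": joint speeds; "effort": joint torques, N m; "ee_pos": TCP position; "eef_rot": TCP orientation; "wrist_force": force on the tool from outside, world axes, zero at the start; "torque": the same for the moment, N m; "width": finger opening in m; "grasp_force": force on a finger pad.
Only numpy, scipy, OpenCV 4.12 (cv2) and the standard library are available. Lean on these libraries where they do the work, as an engineer would, in place of code of your own. Each camera call takes 0.05 s, during which the arm holds its last target. There are 200 camera calls.

## Working session

There is one attempt and no reset: what is moved stays moved. The work goes in short steps, Python scripts to look and compute and a tool call to move; the robot and the scene stay as the last step left them, time stands still between calls to the robot, and variables do not carry over. Pictures are saved under pics/ and viewed, at most 10 in all, crops included, and the job is handed in when it is done.

Besides the shell and the picture viewer there is one more tool, called after "Call:" in YAML: its name, and indented under it one key for each argument. servo_tool: Moves the arm, as the interface text tells. Its arguments: {"type":"object","properties":{"increments":{"type":"array"},"grip":{"type":"number"}},"required":["increments"]}

```bash
ls; mkdir -p pics; cat > h.py <<'E'
import numpy as np, cv2
from rig import env
from scipy.spatial.transform import Rotation as R
def cam(name):
    o=env.get_obs(); p=env.read_camera(name)
    if name=="wrist":
        T=np.eye(4); T[:3,:3]=R.from_quat(o["eef_rot"]).as_matrix(); T[:3,3]=o["ee_pos"]
        M=T@np.array(p["mount"]); p["E"],p["Rm"]=M[:3,3],M[:3,:3]
    else: p["E"],p["Rm"]=np.array(p["eye"]),np.array(p["rotation"])
    return p
def ray(p,rc):
    K=p["intrinsics"]; d=np.array([(rc[1]-K[0][2])/K[0][0],(rc[0]-K[1][2])/K[1][1],1.]); return p["Rm"]@d
def atd(p,rc):
    return p["E"]+ray(p,rc)*p["depth"][int(round(rc[0])),int(round(rc[1]))]
def atz(p,rc,z):
    d=ray(p,rc); return p["E"]+d*(z-p["E"][2])/d[2]
def two(p,a,q,b):
    d=[v/np.linalg.norm(v) for v in (ray(p,a),ray(q,b))]
    s=np.linalg.lstsq(np.array([d[0],-d[1]]).T,q["E"]-p["E"],rcond=None)[0]
    A=p["E"]+d[0]*s[0];B=q["E"]+d[1]*s[1]; return (A+B)/2,np.linalg.norm(A-B)
def cloud(p):
    K=np.array(p["intrinsics"]);h,w=p["depth"].shape;v,u=np.mgrid[:h,:w]
    d=np.stack([(u-K[0,2])/K[0,0],(v-K[1,2])/K[1,1],np.ones((h,w))],-1)
    return p["E"]+(d*p["depth"][...,None])@p["Rm"].T
def save(p,f): cv2.imwrite("pics/"+f,p["img"][...,::-1])
E
cat > a.py <<'E'
from h import *
np.set_printoptions(precision=4,suppress=True)
o=env.get_obs();print(o["ee_pos"],R.from_quat(o["eef_rot"]).as_matrix(),o["width"])
P={n:cam(n) for n in("scene","top")}
cv2.imwrite("pics/both.png",cv2.resize(np.hstack([P[n]["img"] for n in P])[...,::-1],(800,300)))
save(P["top"],"top.png")
for n,p in P.items():
    print(n,p["E"],p["Rm"][:,2])
    for q in("stage","dish","handle","ball","post","tape","carton","marker_jar"):
        for r in env.spot_in(q,p)[:2]: print(q,round(r["p"],2),np.round(r["centre"]),atd(p,r["centre"]))
E
python3 a.py
```

```text
pics
[ 0.1707 -0.6526  0.2305] [[ 0.9674  0.2531 -0.0005]
 [ 0.2531 -0.9674  0.0016]
 [-0.0001 -0.0017 -1.    ]] 0.08561362732603958Traceback (most recent call last):
  File "a.py", line 8, in <module>
    print(n,p["E"],p["Rm"][:,2])
                   ~~~~~~~^^^^^
IndexError: too many indices for array: array is 1-dimensional, but 2 were indexed
```

```bash
sed -i 's/np.array(p\["rotation"\])$/(lambda r:R.from_quat(r).as_matrix() if r.size==4 else r)(np.array(p["rotation"]))/' h.py; python3 a.py
```

```text
[ 0.1707 -0.6526  0.2306] [[ 0.9675  0.253  -0.0004]
 [ 0.253  -0.9675  0.0014]
 [-0.0001 -0.0014 -1.    ]] 0.08536299987606447
scene [1.2823 0.3668 1.2499] [-0.493  -0.2745 -0.8256]
stage 0.97 [248. 257.] [0.7977 0.1093 0.1583]
stage 0.23 [169. 156.] [ 0.6661 -0.3654  0.046 ]
dish 0.79 [211. 261.] [0.624  0.0263 0.0404]
handle 0.91 [209. 261.] [0.619  0.0219 0.0385]
handle 0.24 [246. 258.] [0.7944 0.1088 0.1636]
post 0.54 [149. 205.] [ 0.4815 -0.2923  0.0045]
tape 0.59 [207. 349.] [ 0.4363  0.2618 -0.0021]
tape 0.54 [249. 261.] [0.7979 0.1198 0.1614]
marker_jar 0.86 [165. 156.] [ 0.6593 -0.3717  0.055 ]
marker_jar 0.4 [272. 358.] [0.6724 0.3782 0.0591]
top [ 0.5177 -0.0154  1.1672] [ 0.0751 -0.0088 -0.9971]
stage 0.57 [142. 217.] [0.7464 0.0785 0.0099]
dish 0.57 [185. 231.] [0.6281 0.0375 0.0376]
handle 0.79 [185. 234.] [0.628  0.0305 0.0375]
handle 0.31 [142. 216.] [0.7441 0.0818 0.0142]
ball 0.57 [251. 358.] [ 0.4667 -0.2872  0.0515]
ball 0.41 [186. 232.] [0.6264 0.0352 0.0419]
post 0.55 [253. 349.] [ 0.4577 -0.2752  0.0066]
tape 0.79 [244. 153.] [0.4721 0.2371 0.0247]
tape 0.55 [186. 230.] [0.6264 0.0402 0.0393]
carton 0.62 [170. 101.] [0.6572 0.3674 0.0591]
marker_jar 0.95 [178. 393.] [ 0.6494 -0.3678  0.0809]
marker_jar 0.45 [145. 217.] [0.7381 0.0786 0.0091]
```

View pics/both.png

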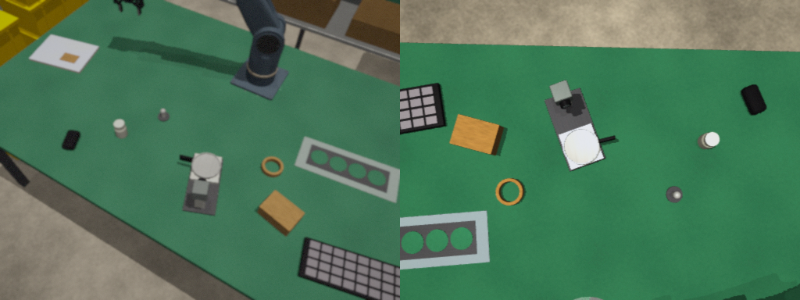

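```bash
cat > b.py <<'E'
from h import *
np.set_printoptions(precision=4,suppress=True)
ims=[]
for n,(r,c) in {"top":(90,180),"scene":(180,225)}.items():
    p=cam(n); X=cloud(p); 
    ims.append(cv2.resize(p["img"][r:r+130,c:c+100 if n=="scene" else c+100],(400,520),interpolation=cv2.INTER_CUBIC))
    near=(abs(X[...,0]-.68)<.2)&(abs(X[...,1]-.05)<.13)
    for lo,hi,w in((.155,.175,"camtop"),(.044,.056,"rim"),(.065,.085,"handletop"),(.024,.036,"plate")):
        m=near&(X[...,2]>lo)&(X[...,2]<hi); Q=X[m]
        if len(Q)>3:
            print(n,w,len(Q),Q.mean(0),cv2.minAreaRect((Q[:,:2]).astype(np.float32)))
    b=(abs(X[...,0]-.46)<.05)&(abs(X[...,1]+.28)<.05)&(X[...,2]>.03); print(n,"ball",b.sum(),X[b].mean(0),X[b].max(0),X[b].min(0))
    np.savez("pics/"+n,img=p["img"],X=X)
cv2.imwrite("pics/crop.png",np.hstack(ims)[...,::-1])
E
python3 b.py
```

```text
top camtop 566 [0.7749 0.0941 0.1625] ((0.7697722315788269, 0.09205584228038788), (0.0699923187494278, 0.0559244267642498), 21.07262420654297)
top rim 835 [0.6226 0.0366 0.047 ] ((0.6499794721603394, 0.04596450924873352), (0.18613019585609436, 0.14710886776447296), 50.40427017211914)
top handletop 92 [ 0.6453 -0.048   0.074 ] ((0.6456151604652405, -0.04810953885316849), (0.009759712964296341, 0.055007271468639374), 15.086769104003906)
top plate 447 [0.6197 0.0343 0.03  ] ((0.6243120431900024, 0.03615996986627579), (0.1253262609243393, 0.11595851182937622), 21.05154800415039)
top ball 81 [ 0.4699 -0.2797  0.0485] [ 0.4805 -0.2689  0.0579] [ 0.4573 -0.2932  0.03  ]
scene camtop 368 [0.7815 0.0948 0.1633] ((0.7775011658668518, 0.0930224061012268), (0.06319986283779144, 0.05579327419400215), 21.698101043701172)
scene rim 623 [0.6344 0.0335 0.0478] ((0.6741104125976562, 0.060968898236751556), (0.2236376404762268, 0.15667542815208435), 48.950077056884766)
scene handletop 94 [ 0.6833 -0.0145  0.0732] ((0.7144768834114075, 0.024192526936531067), (0.22746296226978302, 0.047537900507450104), 48.87202835083008)
scene plate 283 [0.6658 0.0533 0.0305] ((0.6789544224739075, 0.05455615371465683), (0.24084077775478363, 0.11574478447437286), 21.04340362548828)
scene ball 45 [ 0.4773 -0.2797  0.0453] [ 0.4865 -0.2708  0.0573] [ 0.4622 -0.2943  0.0305]
```

View pics/crop.png

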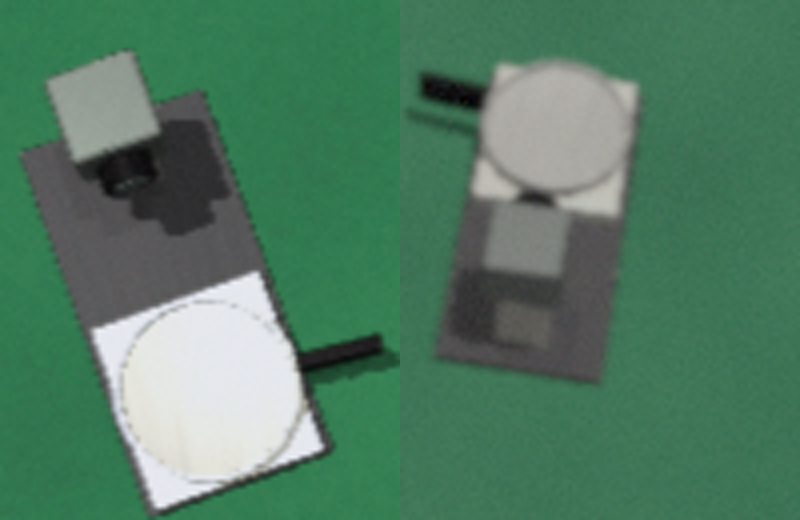

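Both views: stage plate centred at world (0.624, 0.036), yaw 21°; the black handle points at -75°; ball on its post near (0.47, -0.28).

Call:
servo_tool:
  increments:
    - {"linear": [0.96,-0.71,0],"turn": [0,0,0]}
    - {"linear": [0.96,-0.71,0],"turn": [0,0,0]}
    - {"linear": [0.96,-0.71,0],"turn": [0,0,0]}
    - {"linear": [0.96,-0.71,0],"turn": [0,0,0]}
    - {"linear": [0.96,-0.71,0],"turn": [0,0,0]}
    - {"linear": [0.96,-0.71,0],"turn": [0,0,0]}
    - {"linear": [0.96,-0.71,0],"turn": [0,0,0]}
    - {"linear": [0.96,-0.71,0],"turn": [0,0,0]}
  grip: 1

```text
time_s: 2.1
ee_pos: [0.4114, -0.3543, 0.2316]
eef_rot: [0.992, 0.128, 0.0, 0.0]
wrist_force: [1.1, -0.8, -0.0]
width: 0.0854
grasp_force: 0.0
```

Call:
servo_tool:
  increments:
    - {"linear": [0,0,0],"turn": [0,0,-1]}
    - {"linear": [0,0,0],"turn": [0,0,-1]}
    - {"linear": [0,0,0],"turn": [0,0,-1]}
    - {"linear": [0,0,0],"turn": [0,0,-1]}
    - {"linear": [0,0,0],"turn": [0,0,-1]}
    - {"linear": [0,0,0],"turn": [0,0,-1]}
    - {"linear": [0,0,0],"turn": [0,0,-1]}
    - {"linear": [0,0,0],"turn": [0,0,-1]}

```text
time_s: 3.1
ee_pos: [0.4105, -0.3556, 0.2314]
eef_rot: [0.853, 0.521, 0.0, 0.0]
wrist_force: [0.6, -0.4, -1.5]
width: 0.0857
grasp_force: 0.0
```

Call:
servo_tool:
  increments:
    - {"linear": [0,0,0],"turn": [0,0,-1]}
    - {"linear": [0,0,0],"turn": [0,0,-1]}
    - {"linear": [0,0,0],"turn": [0,0,-1]}
    - {"linear": [0,0,0],"turn": [0,0,-1]}
    - {"linear": [0,0,0],"turn": [0,0,-1]}
    - {"linear": [0,0,0],"turn": [0,0,-1]}
    - {"linear": [0,0,0],"turn": [0,0,-1]}
    - {"linear": [0,0,0],"turn": [0,0,0]}

```text
time_s: 4.1
ee_pos: [0.4105, -0.3557, 0.2314]
eef_rot: [0.611, 0.791, 0.0, 0.0]
wrist_force: [-0.3, -0.1, 0.5]
width: 0.0852
grasp_force: 0.0
```

```bash
cat > c.py <<'E'
from h import *
from scipy.optimize import least_squares
import sys
np.set_printoptions(precision=4,suppress=True)
def sph(p,c0,rad=.03,zmin=.034):
    X=cloud(p).reshape(-1,3); Q=X[(np.linalg.norm(X[:,:2]-c0[:2],axis=1)<rad)&(X[:,2]>zmin)&(X[:,2]<zmin+.05)]
    f=least_squares(lambda c:np.linalg.norm(Q-c,axis=1)-.013,[*c0],loss="soft_l1",f_scale=.001)
    return f.x,len(Q),np.abs(f.fun).mean()
def rel(t):
    o=env.get_obs(); return R.from_quat(o["eef_rot"]).inv().apply(np.array(t)-o["ee_pos"])/.04
E
python3 - <<'E'
from c import *
o=env.get_obs();print(o["ee_pos"],R.from_quat(o["eef_rot"]).as_euler("xyz",degrees=True),o["qpos"])
for n in("top","scene","wrist"):
    p=cam(n); print(n,sph(p,[.47,-.28,.04]))
    s=env.spot_in("ball",p)[:2]; print([(r["p"],np.array(r["centre"]),atz(p,r["centre"],.04)) for r in s])
save(p,"w1.png"); print(p["E"],p["Rm"])
E
```

```text
[ 0.4105 -0.3557  0.2314] [179.9889   0.0038 104.6072] [ 0.919   0.3993 -0.4157  1.7778  0.1872  1.0031  0.6862]
top (array([ 0.4698, -0.2816,  0.0401]), 79, np.float64(0.0011863627878185396))
[(0.63, array([249.3, 354.2]), array([ 0.4693, -0.2813,  0.04  ])), (0.58, array([181.8, 395.6]), array([ 0.6451, -0.3886,  0.04  ]))]
scene (array([ 0.4716, -0.2832,  0.0417]), 38, np.float64(0.00207643220144139))
[(0.57, array([143.7, 206.7]), array([ 0.4804, -0.2832,  0.04  ]))]
wrist (array([ 0.4717, -0.2785,  0.0409]), 408, np.float64(0.0004008142237573136))
[(0.82, array([122.5, 324.1]), array([ 0.4703, -0.277 ,  0.04  ]))]
[ 0.3922 -0.2815  0.3745] [[ 0.968   0.2398  0.0742]
 [ 0.2511 -0.9259 -0.2823]
 [ 0.0009  0.2919 -0.9564]]
```

View pics/w1.png

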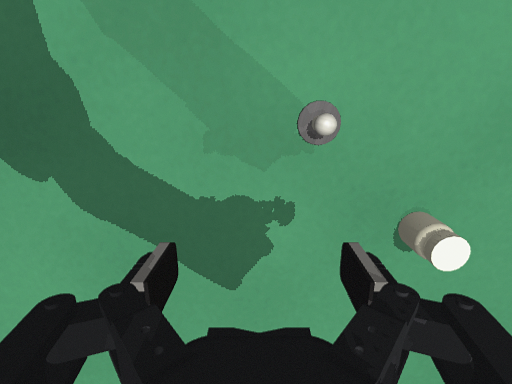

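Wrist view: ball at pixel (122, 324) on its post, jar to the right, fingers open. Moving above the ball.

Call:
servo_tool:
  increments:
    - {"linear": [0.49,0.65,0],"turn": [0,0,-0.08]}
    - {"linear": [0.49,0.65,0.2],"turn": [0,0,0]}
    - {"linear": [0.49,0.65,0.8],"turn": [0,0,0]}
    - {"linear": [0,0,0.8],"turn": [0,0,0]}
    - {"linear": [0,0,0.8],"turn": [0,0,0]}
    - {"linear": [0,0,0.4],"turn": [0,0,0]}
    - {"linear": [0,0,0],"turn": [0,0,0]}

```text
time_s: 5.28
ee_pos: [0.4703, -0.2783, 0.1107]
eef_rot: [0.608, 0.794, -0.0, -0.001]
wrist_force: [0.2, 0.9, 0.5]
width: 0.0855
grasp_force: 0.0
```

```bash
python3 - <<'E'
from c import *
o=env.get_obs();print(o["ee_pos"],R.from_quat(o["eef_rot"]).as_euler("xyz",degrees=True))
p=cam("wrist"); s=sph(p,[.471,-.28,.04]);print(s)
for r in env.spot_in("ball",p)[:2]: print(r, atz(p,r["centre"],.04))
print(rel([*s[0][:2],.025]))
E
```

```text
[ 0.4703 -0.2783  0.1107] [-179.9314   -0.068   105.1266]
(array([ 0.4717, -0.2784,  0.0409]), 793, np.float64(0.00035678600186356973))
{'centre': [206.8, 259.1], 'p': 0.65} [ 0.4717 -0.278   0.04  ]
[0.0097 0.0118 2.1794]
```

Call:
servo_tool:
  increments:
    - {"linear": [-0.02,0.02,0.6],"turn": [0,0,0]}
    - {"linear": [0,0,0.6],"turn": [0,0,0]}
    - {"linear": [0,0,0.5],"turn": [0,0,0]}
    - {"linear": [0,0,0.3],"turn": [0,0,0]}
    - {"linear": [0,0,0.13],"turn": [0,0,0]}
    - {"linear": [0,0,0],"turn": [0,0,0]}

```text
time_s: 6.12
ee_pos: [0.4719, -0.2792, 0.0265]
eef_rot: [0.608, 0.794, 0.0, 0.0]
wrist_force: [0.7, 1.2, -0.2]
width: 0.0857
grasp_force: 0.0
```

Call:
servo_tool:
  increments:
    - {"linear": [0,0,0],"turn": [0,0,0]}
    - {"linear": [0,0,0],"turn": [0,0,0]}
    - {"linear": [0,0,0],"turn": [0,0,0]}
    - {"linear": [0,0,0],"turn": [0,0,0]}
    - {"linear": [0,0,0],"turn": [0,0,0]}
    - {"linear": [0,0,0],"turn": [0,0,0]}
    - {"linear": [0,0,0],"turn": [0,0,0]}
    - {"linear": [0,0,0],"turn": [0,0,0]}
  grip: 0

```text
time_s: 7.12
ee_pos: [0.4716, -0.2793, 0.0266]
eef_rot: [0.608, 0.794, -0.0, 0.0]
wrist_force: [-1.7, -0.5, 5.0]
width: 0.0227
grasp_force: 58.4
```

Call:
servo_tool:
  increments:
    - {"linear": [0,0,0],"turn": [0,0,0]}
    - {"linear": [0,0,0],"turn": [0,0,0]}
    - {"linear": [0,0,0],"turn": [0,0,0]}
    - {"linear": [0,0,0],"turn": [0,0,0]}
    - {"linear": [0,0,0.08],"turn": [0,0,0]}
    - {"linear": [0,0,0.07],"turn": [0,0,0]}
  grip: 0.8

```text
time_s: 7.88
ee_pos: [0.4716, -0.2791, 0.0198]
eef_rot: [0.608, 0.794, -0.0, -0.0]
wrist_force: [-0.7, 0.8, 0.1]
width: 0.0683
grasp_force: 0.0
```

Call:
servo_tool:
  increments:
    - {"linear": [0,0,0],"turn": [0,0,0]}
    - {"linear": [0,0,0],"turn": [0,0,0]}
    - {"linear": [0,0,0],"turn": [0,0,0]}
    - {"linear": [0,0,0],"turn": [0,0,0]}
    - {"linear": [0,0,0],"turn": [0,0,0]}
    - {"linear": [0,0,0],"turn": [0,0,0]}
    - {"linear": [0,0,0],"turn": [0,0,0]}
  grip: 0

```text
time_s: 8.75
ee_pos: [0.4716, -0.2792, 0.0203]
eef_rot: [0.608, 0.794, -0.0, 0.0]
wrist_force: [-3.1, -0.6, 6.1]
width: 0.0232
grasp_force: 58.5
```

Call:
servo_tool:
  increments:
    - {"linear": [0,0,-0.2],"turn": [0,0,0]}
    - {"linear": [0,0,-0.5],"turn": [0,0,0]}
    - {"linear": [0,0,-0.8],"turn": [0,0,0]}
    - {"linear": [0,0,-0.8],"turn": [0,0,0]}
    - {"linear": [0,0,-0.8],"turn": [0,0,0]}
    - {"linear": [0,0,-0.5],"turn": [0,0,0]}
    - {"linear": [0,0,0],"turn": [0,0,0]}

```text
time_s: 9.62
ee_pos: [0.4725, -0.2794, 0.1657]
eef_rot: [0.608, 0.794, 0.0, 0.002]
wrist_force: [0.4, -0.1, -0.6]
width: 0.0229
grasp_force: 58.8
```

```bash
python3 - <<'E'
from c import *
o=env.get_obs();t=o["ee_pos"];print(t,o["width"],o["grasp_force"],o["wrist_force"])
p=cam("wrist"); save(p,"w2.png"); T=R.from_quat(o["eef_rot"])
s=env.spot_in("ball",p)[:2];print(s)
for r in s: print(T.inv().apply(atd(p,r["centre"])-t))
E
```

```text
[ 0.4725 -0.2794  0.1657] 0.02289250414594696 58.756595849990845 [ 0.3906 -0.1177 -0.6173]
[{'centre': [267.9, 257.9], 'p': 0.88}]
[ 0.007   0.0007 -0.0319]
```

View pics/w2.png

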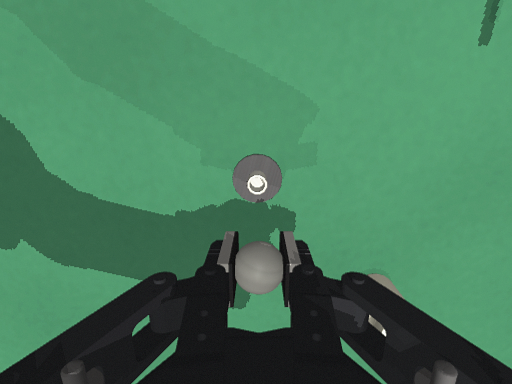

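Ball is held between the pads (pixel 268, 258), the post is empty. Going over the dish.

Call:
servo_tool:
  increments:
    - {"linear": [0.5,0.43,0],"turn": [0,0,0]}
    - {"linear": [0.9,0.77,0],"turn": [0,0,0]}
    - {"linear": [0.95,0.82,0],"turn": [0,0,0]}
    - {"linear": [0.95,0.82,0],"turn": [0,0,0]}
    - {"linear": [0.95,0.82,0],"turn": [0,0,0]}
    - {"linear": [0.95,0.82,0],"turn": [0,0,0]}
    - {"linear": [0.93,0.78,0],"turn": [0,0,0]}
    - {"linear": [0.5,0.43,0],"turn": [0,0,0]}

```text
time_s: 10.72
ee_pos: [0.6221, 0.0398, 0.1626]
eef_rot: [0.607, 0.795, -0.0, -0.001]
wrist_force: [0.2, -0.4, -0.2]
width: 0.0233
grasp_force: 58.8
```

Call:
servo_tool:
  increments:
    - {"linear": [0,0,0.4],"turn": [0,0,0]}
    - {"linear": [0,0,0.4],"turn": [0,0,0]}
    - {"linear": [0,0,0],"turn": [0,0,0]}

```text
time_s: 11.1
ee_pos: [0.6204, 0.0345, 0.1297]
eef_rot: [0.608, 0.794, -0.002, -0.001]
wrist_force: [0.1, 0.4, -0.6]
width: 0.0227
grasp_force: 58.8
```

```bash
python3 - <<'E'
from c import *
o=env.get_obs();t=o["ee_pos"];print(t,R.from_quat(o["eef_rot"]).as_euler("xyz",degrees=True),o["qpos"])
p=cam("wrist"); X=cloud(p); save(p,"w3.png")
for lo,hi,w in((.065,.085,"handle"),(.024,.034,"plate")):
    n=(np.linalg.norm(X[...,:2]-[.624,.036],axis=-1)<.15)&(X[...,2]>lo)&(X[...,2]<hi)
    n&=(X[...,1]<-.02) if w=="handle" else True
    Q=X[n]; print(w,len(Q),Q.mean(0) if len(Q) else 0,cv2.minAreaRect(Q[:,:2].astype(np.float32)) if len(Q)>4 else 0)
print(rel([.6229,.0359,.045]))
E
```

```text
[0.6204 0.0345 0.1297] [-179.7419    0.003   105.0432] [ 0.1165  0.6187 -0.4003  1.6959  0.295   0.8916 -0.1425]
handle 428 [ 0.6489 -0.05    0.0756] ((0.6491902470588684, -0.05014457553625107), (0.009354392997920513, 0.03952164575457573), 15.049803733825684)
plate 2684 [0.637  0.0741 0.0303] ((0.6647665500640869, 0.054260555654764175), (0.2087590992450714, 0.11633915454149246), 20.885787963867188)
[0.0153 0.0539 2.1474]
```

View pics/w3.png

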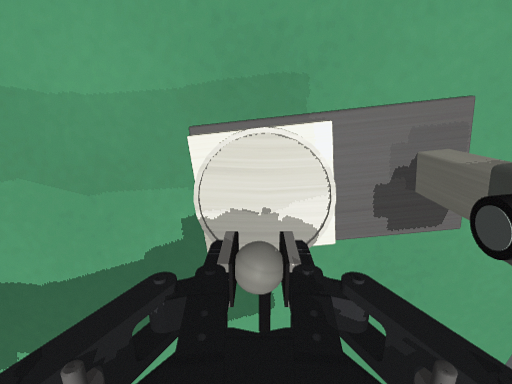

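Dish below the held ball (rim centre about pixel (195, 265)), camera at right, handle hidden behind the ball, pointing down. Descend and release.

Call:
servo_tool:
  increments:
    - {"linear": [0.015,0.08,0.4],"turn": [0,0,0]}
    - {"linear": [0,0,0.5],"turn": [0,0,0]}
    - {"linear": [0,0,0.5],"turn": [0,0,0]}
    - {"linear": [0,0,0.4],"turn": [0,0,0]}
    - {"linear": [0,0,0.2],"turn": [0,0,0]}
    - {"linear": [0,0,0.1],"turn": [0,0,0]}
    - {"linear": [0,0,0],"turn": [0,0,0]}
    - {"linear": [0,0,0],"turn": [0,0,0]}

```text
time_s: 12.15
ee_pos: [0.6254, 0.0378, 0.0487]
eef_rot: [0.608, 0.794, 0.0, 0.0]
wrist_force: [0.5, -0.2, -0.2]
width: 0.0229
grasp_force: 58.8
```

Call:
servo_tool:
  increments:
    - {"linear": [0,0,0],"turn": [0,0,0]}
    - {"linear": [0,0,0],"turn": [0,0,0]}
    - {"linear": [0,0,0],"turn": [0,0,0]}
    - {"linear": [0,0,0],"turn": [0,0,0]}
  grip: 0.55

```text
time_s: 12.65
ee_pos: [0.6251, 0.0378, 0.0481]
eef_rot: [0.608, 0.794, 0.0, 0.0]
wrist_force: [-0.7, -0.5, 0.1]
width: 0.0471
grasp_force: 0.0
```

Call:
servo_tool:
  increments:
    - {"linear": [0,0,-0.1],"turn": [0,0,0]}
    - {"linear": [0,0,-0.3],"turn": [0,0,0]}
    - {"linear": [0,0,-0.6],"turn": [0,0,0]}
    - {"linear": [0,0,-0.8],"turn": [0,0,0]}
    - {"linear": [0,0,-0.8],"turn": [0,0,0]}
    - {"linear": [0,0,-0.5],"turn": [0,0,0]}
    - {"linear": [0,0,0],"turn": [0,0,0]}

```text
time_s: 13.52
ee_pos: [0.626, 0.038, 0.1746]
eef_rot: [0.608, 0.794, 0.001, 0.001]
wrist_force: [0.4, 0.1, -0.1]
width: 0.0472
grasp_force: 0.0
```

```bash
cat > d.py <<'E'
from c import *
import sys
o=env.get_obs();t=o["ee_pos"];print(t,R.from_quat(o["eef_rot"]).as_euler("xyz",degrees=True),o["time_s"])
p=cam("wrist"); X=cloud(p); save(p,sys.argv[1])
n=(np.linalg.norm(X[...,:2]-[.6456,-.048],axis=-1)<.045)&(X[...,2]>.068)&(X[...,2]<.082)
Q=X[n]; print("handle",len(Q),Q.mean(0),cv2.minAreaRect(Q[:,:2].astype(np.float32)))
for n in("wrist","top"):
    q=p if n=="wrist" else cam(n)
    print(n,sph(q,[.623,.036,.051],.03,.052),[(r["p"],r["centre"],atz(q,r["centre"],.051)) for r in env.spot_in("ball",q)[:2]])
E
python3 d.py w4.png
```

```text
[0.626  0.038  0.1746] [179.7782   0.0346 105.1329] 13.525
handle 506 [ 0.647  -0.0421  0.0751] ((0.6477349400520325, -0.04433887451887131), (0.00930900126695633, 0.05585280433297157), 14.84185791015625)
wrist (array([0.6248, 0.0388, 0.0516]), 517, np.float64(0.0003662009623080457)) [(0.69, [187.9, 255.8], array([0.6247, 0.0386, 0.051 ]))]
top (array([0.623, 0.036, 0.051]), 0, np.float64(nan)) [(0.16, [115.6, 201.3], array([0.8059, 0.1177, 0.051 ]))]c.py:8: RuntimeWarning: Mean of empty slice.
  return f.x,len(Q),np.abs(f.fun).mean()
  ret = ret.dtype.type(ret / rcount)
```

View pics/w4.png

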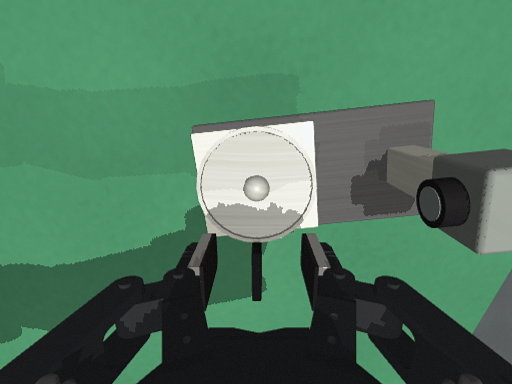

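Ball settled at the dish's middle (pixel 188, 256); handle at (270, 257) between fingers. Move onto the handle.

Call:
servo_tool:
  increments:
    - {"linear": [-0.4,0,0],"turn": [0,0,0.05]}
    - {"linear": [-0.7,-0.02,0],"turn": [0,0,0]}
    - {"linear": [-0.7,0,0.2],"turn": [0,0,0]}
    - {"linear": [-0.36,0,0.5],"turn": [0,0,0]}
    - {"linear": [0,0,0.5],"turn": [0,0,0]}
    - {"linear": [0,0,0.3],"turn": [0,0,0]}
    - {"linear": [0,0,0],"turn": [0,0,0]}

```text
time_s: 14.6
ee_pos: [0.6457, -0.0456, 0.1107]
eef_rot: [0.61, 0.793, -0.001, -0.001]
wrist_force: [0.6, -0.0, 1.1]
width: 0.0469
grasp_force: 0.0
```

```bash
python3 d.py w5.png 2>/dev/null; python3 - <<'E'
from c import *
o=env.get_obs();p=cam("wrist");X=cloud(p)
T=R.from_quat(o["eef_rot"]).inv().apply((X-o["ee_pos"]).reshape(-1,3))
Q=T[(abs(T[:,0])<.045)&(abs(T[:,1])<.016)&(X[...,2].ravel()>.066)&(X[...,2].ravel()<.082)]
print("handle in tool",len(Q),cv2.minAreaRect(Q[:,:2].astype(np.float32)),rel([0.6476,-.0458,.042]))
E
```

```text
[ 0.6457 -0.0456  0.1107] [-179.8714   -0.0593  104.8763] 14.6
handle 1103 [ 0.647  -0.0426  0.0752] ((0.6473621129989624, -0.044475018978118896), (0.009997108951210976, 0.055523574352264404), 15.273390769958496)
wrist (array([0.6249, 0.0389, 0.0515]), 1194, np.float64(0.000365594511937075)) [(0.93, [93.0, 258.6], array([0.6243, 0.0385, 0.051 ]))]
top (array([0.6229, 0.0362, 0.0508]), 80, np.float64(0.0009685928505705727)) [(0.65, [188.1, 234.4], array([0.6195, 0.0281, 0.051 ]))]
handle in tool 1099 ((0.0009238775819540024, 0.0006429478526115417), (0.009935665875673294, 0.055513594299554825), 89.71293640136719) [-0.0057  0.013   1.7718]
```

Call:
servo_tool:
  increments:
    - {"linear": [0,0.015,0.5],"turn": [0,0,0]}
    - {"linear": [0,0,0.5],"turn": [0,0,0]}
    - {"linear": [0,0,0.4],"turn": [0,0,0]}
    - {"linear": [0,0,0.22],"turn": [0,0,0]}
    - {"linear": [0,0,0.1],"turn": [0,0,0]}
    - {"linear": [0,0,0],"turn": [0,0,0]}
    - {"linear": [0,0,0],"turn": [0,0,0]}

```text
time_s: 15.72
ee_pos: [0.6474, -0.0458, 0.0439]
eef_rot: [0.61, 0.792, 0.0, 0.0]
wrist_force: [-0.0, -0.3, 0.5]
width: 0.047
grasp_force: 0.0
```

Call:
servo_tool:
  increments:
    - {"linear": [0,0,0],"turn": [0,0,0]}
    - {"linear": [0,0,0],"turn": [0,0,0]}
    - {"linear": [0,0,0],"turn": [0,0,0]}
    - {"linear": [0,0,0],"turn": [0,0,0]}
    - {"linear": [0,0,0],"turn": [0,0,0]}
    - {"linear": [0,0,0],"turn": [0,0,0]}
    - {"linear": [0,0,0],"turn": [0,0,0]}
    - {"linear": [0,0,0],"turn": [0,0,0]}
  grip: 0

```text
time_s: 16.73
ee_pos: [0.6471, -0.0459, 0.0436]
eef_rot: [0.61, 0.792, 0.0, 0.0]
wrist_force: [-2.2, -0.5, 6.8]
width: 0.0089
grasp_force: 59.6
```

```bash
python3 d.py w6.png 2>/dev/null; python3 -c "
from h import *
o=env.get_obs();print({k:np.round(o[k],3) for k in ('wrist_force','torque','width','grasp_force','qpos')})"
```

```text
[ 0.6471 -0.0459  0.0436] [179.9909   0.009  104.8338] 16.725
handle 3258 [ 0.6465 -0.04    0.0756] ((0.644927978515625, -0.04425416141748428), (0.05384964123368263, 0.033980291336774826), 83.51111602783203)
wrist (array([0.6252, 0.0389, 0.0516]), 2790, np.float64(0.0003640565035209674)) [(0.84, [81.4, 257.2], array([0.6249, 0.0395, 0.051 ]))]
top (array([0.6238, 0.036 , 0.0511]), 77, np.float64(0.0012538815645224649)) [(0.48, [187.0, 234.0], array([0.6223, 0.0291, 0.051 ]))]
{'wrist_force': array([-2.139, -0.142,  5.516]), 'torque': array([0.052, 0.4  , 0.096]), 'width': np.float64(0.009), 'grasp_force': np.float64(59.596), 'qpos': array([ 0.212,  0.752, -0.358,  1.694,  0.355,  0.76 , -0.058])}
```

Call:
servo_tool:
  increments:
    - {"linear": [0,0,-0.02],"turn": [0,0,0]}
    - {"linear": [0,0,-0.05],"turn": [0,0,0]}
    - {"linear": [0,0,-0.1],"turn": [0,0,0]}
    - {"linear": [0,0,-0.13],"turn": [0,0,0]}
    - {"linear": [0,0,-0.13],"turn": [0,0,0]}
    - {"linear": [0,0,-0.1],"turn": [0,0,0]}
    - {"linear": [0,0,-0.05],"turn": [0,0,0]}
    - {"linear": [0,0,0],"turn": [0,0,0]}

```text
time_s: 17.92
ee_pos: [0.6471, -0.0458, 0.0667]
eef_rot: [0.61, 0.792, 0.0, 0.0]
wrist_force: [0.6, -0.5, -3.9]
width: 0.0092
grasp_force: 58.5
```

```bash
cat > e.py <<'E'
from c import *
o=env.get_obs();t=o["ee_pos"];T=R.from_quat(o["eef_rot"]);print(t,T.as_euler("xyz",degrees=True),o["time_s"],o["width"],o["grasp_force"])
p=cam("wrist"); X=cloud(p).reshape(-1,3)
c=t+T.apply([.088,0,-.0]); r=np.linalg.norm(X[:,:2]-c[:2],axis=1)
Q=X[(r>.02)&(r<.052)&(abs(X[:,2]-t[2])<.025)]   # cone
# fit z = z0+ax+by + k*r
d=Q[:,:2]-c[:2]; f=least_squares(lambda v:v[0]+v[1]*d[:,0]+v[2]*d[:,1]+v[3]*np.hypot(d[:,0]-v[4],d[:,1]-v[5])-Q[:,2],[t[2],0,0,.14,0,0],loss="soft_l1",f_scale=.001)
v=f.x; n=np.array([-v[1],-v[2],1]);nt=T.inv().apply(n)
print("cone",len(Q),"axis xy",c[:2]+v[4:],"bowl z",v[0],"slope",v[3],"tilt deg tool x,y of normal",np.degrees(nt[:2]))
q,k,e=sph(p,[*c[:2],t[2]+.009],.03,t[2]+.0075); print("ball",q,k,e,"tool",T.inv().apply(q-t))
E
python3 e.py
```

```text
[ 0.6471 -0.0458  0.0667] [179.9858   0.0037 104.837 ] 17.925 0.00917961486063585 58.51151168346405
cone 29470 axis xy [0.6255 0.0391] bowl z 0.061151264394665956 slope 0.14240055141297883 tilt deg tool x,y of normal [ 0.2394 -0.0654]
ball [0.6254 0.039  0.0742] 2761 0.00035918518900040597 tool [ 0.0875  0.0007 -0.0075]
```

Call:
servo_tool:
  increments:
    - {"linear": [0,0,-0.05],"turn": [0,0,0]}
    - {"linear": [0,0,-0.15],"turn": [0,0,0]}
    - {"linear": [0,0,-0.25],"turn": [0,0,0]}
    - {"linear": [0,0,-0.3],"turn": [0,0,0]}
    - {"linear": [0,0,-0.3],"turn": [0,0,0]}
    - {"linear": [0,0,-0.25],"turn": [0,0,0]}
    - {"linear": [0,0,-0.15],"turn": [0,0,0]}
    - {"linear": [0,0,-0.07],"turn": [0,0,0]}

```text
time_s: 18.98
ee_pos: [0.6471, -0.0458, 0.1277]
eef_rot: [0.61, 0.792, 0.0, 0.0]
wrist_force: [-0.6, 0.0, -3.3]
width: 0.009
grasp_force: 58.5
```

Call:
servo_tool:
  increments:
    - {"linear": [0,0,0],"turn": [0,0,0]}
    - {"linear": [0,0,0],"turn": [0,0,0]}
    - {"linear": [0.001,-0.04,0],"turn": [0,0,0.175]}
    - {"linear": [0.002,-0.08,0],"turn": [0,0,0.35]}
    - {"linear": [0.002,-0.08,0],"turn": [0,0,0.35]}
    - {"linear": [0.002,-0.08,0],"turn": [0,0,0.35]}
    - {"linear": [0.002,-0.08,0],"turn": [0,0,0.35]}
    - {"linear": [0.001,-0.04,0],"turn": [0,0,0.175]}

```text
time_s: 19.98
ee_pos: [0.631, -0.0483, 0.1274]
eef_rot: [0.68, 0.733, -0.0, 0.0]
wrist_force: [0.6, -0.6, -3.4]
width: 0.0092
grasp_force: 58.5
```

```bash
python3 e.py
```

```text
[ 0.631  -0.0483  0.1274] [179.9997   0.0045  94.2496] 19.975 0.009239084267368374 58.504294753074646
cone 29529 axis xy [0.6248 0.0389] bowl z 0.12191871337895596 slope 0.14182544993510632 tilt deg tool x,y of normal [ 0.2941 -0.0255]
ball [0.6249 0.0391 0.1349] 2760 0.00036338735188881557 tool [ 0.0877  0.0004 -0.0075]
```

Call:
servo_tool:
  increments:
    - {"linear": [0.001,-0.04,0],"turn": [0,0,0.175]}
    - {"linear": [0.002,-0.08,0],"turn": [0,0,0.35]}
    - {"linear": [0.002,-0.08,0],"turn": [0,0,0.35]}
    - {"linear": [0.002,-0.08,0],"turn": [0,0,0.35]}
    - {"linear": [0.002,-0.08,0],"turn": [0,0,0.35]}
    - {"linear": [0.002,-0.08,0],"turn": [0,0,0.35]}
    - {"linear": [0.002,-0.08,0],"turn": [0,0,0.35]}
    - {"linear": [0.002,-0.08,0],"turn": [0,0,0.35]}

```text
time_s: 21.02
ee_pos: [0.6072, -0.0466, 0.1273]
eef_rot: [0.775, 0.632, 0.0, -0.0]
wrist_force: [-0.1, 0.0, -3.5]
width: 0.0096
grasp_force: 58.5
```

Call:
servo_tool:
  increments:
    - {"linear": [0.002,-0.08,0],"turn": [0,0,0.35]}
    - {"linear": [0.002,-0.08,0],"turn": [0,0,0.35]}
    - {"linear": [0.002,-0.08,0],"turn": [0,0,0.35]}
    - {"linear": [0.002,-0.08,0],"turn": [0,0,0.35]}
    - {"linear": [0.002,-0.08,0],"turn": [0,0,0.35]}
    - {"linear": [0.002,-0.08,0],"turn": [0,0,0.35]}
    - {"linear": [0.002,-0.08,0],"turn": [0,0,0.35]}
    - {"linear": [0.002,-0.08,0],"turn": [0,0,0.35]}

```text
time_s: 22.02
ee_pos: [0.5832, -0.0378, 0.1273]
eef_rot: [0.859, 0.512, 0.0, -0.0]
wrist_force: [1.0, -0.0, -2.3]
width: 0.0093
grasp_force: 58.5
```

Call:
servo_tool:
  increments:
    - {"linear": [0.002,-0.08,0],"turn": [0,0,0.35]}
    - {"linear": [0.002,-0.08,0],"turn": [0,0,0.35]}
    - {"linear": [0.002,-0.08,0],"turn": [0,0,0.35]}
    - {"linear": [0.002,-0.08,0],"turn": [0,0,0.35]}
    - {"linear": [0.002,-0.08,0],"turn": [0,0,0.35]}
    - {"linear": [0.002,-0.08,0],"turn": [0,0,0.35]}
    - {"linear": [0.002,-0.08,0],"turn": [0,0,0.35]}
    - {"linear": [0.002,-0.08,0],"turn": [0,0,0.35]}

```text
time_s: 23.02
ee_pos: [0.5629, -0.0224, 0.1273]
eef_rot: [0.924, 0.381, 0.0, -0.0]
wrist_force: [-0.1, 0.6, -2.4]
width: 0.0092
grasp_force: 58.5
```

Call:
servo_tool:
  increments:
    - {"linear": [0.002,-0.08,0],"turn": [0,0,0.35]}
    - {"linear": [0.002,-0.08,0],"turn": [0,0,0.35]}
    - {"linear": [0.002,-0.08,0],"turn": [0,0,0.35]}
    - {"linear": [0.002,-0.08,0],"turn": [0,0,0.35]}
    - {"linear": [0.002,-0.08,0],"turn": [0,0,0.35]}
    - {"linear": [0.002,-0.08,0],"turn": [0,0,0.35]}
    - {"linear": [0.002,-0.08,0],"turn": [0,0,0.35]}
    - {"linear": [0.001,-0.04,0],"turn": [0,0,0.175]}

```text
time_s: 24.02
ee_pos: [0.5487, -0.0031, 0.1273]
eef_rot: [0.968, 0.252, -0.0, -0.0]
wrist_force: [-0.5, 0.2, -2.1]
width: 0.0092
grasp_force: 58.5
```

```bash
python3 e.py
```

```text
[ 0.5487 -0.0031  0.1273] [-179.9965   -0.0008   29.1578] 24.025 0.009221285391294718 58.49447250366211
cone 29310 axis xy [0.6234 0.0406] bowl z 0.12193577981556558 slope 0.14112645891245137 tilt deg tool x,y of normal [ 0.2799 -0.0769]
ball [0.6236 0.041  0.1349] 2752 0.00035747309893166676 tool [ 0.087  -0.0019 -0.0076]
```

Call:
servo_tool:
  increments:
    - {"linear": [0.002,-0.04,0],"turn": [0,0,0.2]}
    - {"linear": [0.002,-0.07,0],"turn": [0,0,0.35]}
    - {"linear": [0.002,-0.07,0],"turn": [0,0,0.35]}
    - {"linear": [0.002,-0.05,0],"turn": [0,0,0.3]}
    - {"linear": [0.001,-0.03,0],"turn": [0,0,0.15]}
    - {"linear": [0,0,0],"turn": [0,0,0]}
    - {"linear": [0,0,0],"turn": [0,0,0]}
    - {"linear": [0,0,0],"turn": [0,0,0]}

```text
time_s: 25.08
ee_pos: [0.5445, 0.006, 0.1273]
eef_rot: [0.983, 0.183, -0.0, 0.0]
wrist_force: [-0.7, 0.1, -3.4]
width: 0.0093
grasp_force: 58.5
```

Call:
servo_tool:
  increments:
    - {"linear": [0,0,0],"turn": [0,0,0]}
    - {"linear": [0,0,0],"turn": [0,0,0]}
    - {"linear": [0,0,0],"turn": [0,0,0]}
    - {"linear": [0,0,0],"turn": [0,0,0]}
    - {"linear": [0,0,0],"turn": [0,0,0]}
    - {"linear": [0,0,0],"turn": [0,0,0]}
    - {"linear": [0,0,0],"turn": [0,0,0]}
    - {"linear": [0,0,0],"turn": [0,0,0]}

```text
time_s: 26.08
ee_pos: [0.5445, 0.0062, 0.1273]
eef_rot: [0.983, 0.183, -0.0, -0.0]
wrist_force: [-0.4, -0.2, -3.1]
width: 0.0093
grasp_force: 58.5
```

```bash
python3 e.py; python3 - <<'E'
from c import *
p=cam("top"); print("top ball",sph(p,[.624,.037,.135],.035,.1335))
X=cloud(p);n=(np.linalg.norm(X[...,:2]-[.624,.037],axis=-1)<.07)&(X[...,2]>.128)&(X[...,2]<.142)
X2=X[(abs(X[...,0]-.66)<.14)&(abs(X[...,1]-.04)<.12)&(abs(X[...,2]-.03)<.006)];print("plate yaw",len(X2))
E
```

```text
[0.5445 0.0062 0.1273] [-179.9977    0.0022   21.1352] 26.075 0.009274965999465078 58.47247302532196
cone 29267 axis xy [0.6243 0.0391] bowl z 0.12187592171693032 slope 0.14131070445150185 tilt deg tool x,y of normal [ 0.2862 -0.0612]
ball [0.6246 0.0394 0.1349] 2749 0.0003485149601305082 tool [ 0.0867 -0.0021 -0.0076]
top ball (array([0.6219, 0.0357, 0.1352]), 32, np.float64(0.0010056515067838649))
plate yaw 45
```

All criteria are met with margin, so I'm handing in.

```bash
python3 -c "
from rig import env
print(env.sign_off())"
```

```text
the job is handed in; nothing more can be done
None
```

I handed the job in at about 26 s; sign-off gave no verdict. My last measurements showed the gripper still holding the dish, level within 0.3°, about 3 mm off the plate centre and with its handle within about 1° of straight away from the camera. The ball was in the middle of the dish at lens height (0.135 m).

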